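# Slide the baking sheet into the cooling stand

### The arm

A 7-joint arm with a two-finger parallel gripper is mounted at the origin on a cart in front of the work surface, level with it; the furniture and walls round the work are solid. World frame = base frame: x ahead of the robot, y to its left, z up, the work surface at z = 0. Lengths are in m, angles in rad, forces in N, time in s.
With the tool pointing down it reaches from about 0.4 to 0.85 m from the base axis. Payload 10.4 kg.
Tool frame: the origin (TCP) lies on the centre line of the jaws, within the pads' length; the fingertips stand 11 mm ahead of it and the grasp point (between the pads) lies 8 mm behind it (tip_reach is the distance from the TCP to the fingertips, in m); z points along the fingers, y is the line along which they close (so a half turn about z gives the same grasp; the last joint's range is limited). The gripper opens to 85 mm and grips with 20 to 120 N. Pads are 22 mm wide; open, the fingers measure 114 mm over their backs; the gripper's body (76 mm by 85 mm) begins 54 mm behind the grasp point. The pads swing forward as they close: fully open they stand 13 mm farther back than shut.
Start: joints at [-1.312, 0.332, -0.065, 1.46, 0.022, 1.35, -0.088], TCP at [0.174, 0.6, 0.242] pointing down, gripper open.
Joint ranges: [-2.6, 2.6], [-0.5, 2.12], [-1.47, 1.34], [0.16, 2.42], [-1.27, 4.41], [0.06, 2.06], [-2.6, 2.6]. Speed limits (rad/s): [2.22, 2.22, 2.79, 2.79, 3.14, 3.14, 3.14].

### API

Orientations are given as a unit quaternion [x, y, z, w].
In Python, from workcell import get_obs, camera, hand_in, tip_reach gives the robot as it stands. The module is installed in compiled form; this text tells all that it offers.
- The arm moves only by the tool move_arm, never from a script. Its argument "plan" is a list of rows, each an object with "delta_pos": the shift along the tool's x, y, z in m, a list of three; "turn": the turn, a rotation vector about the tool's x, y, z in rad, a list of three; "fingers": the closure, from 0 (fully open) to 1 (shut). A call has 1 to 12 rows; each row is the pose to reach, as a shift and turn from the pose commanded when the call began, along the tool's axes at that moment; what a row does not reach only later rows make up. A row lasts 1/8 s, in which the tool goes at most 62.5 mm and 10.7 degrees, less where a joint would pass 70% of its speed; a pose out of reach is approached as far as the arm can. A call with a gripper value outside its range is refused whole. The fingers move at their own pace and stop on an object; "force" is the grip in N (left out, the last holds). Time passes only in rows, so rows that repeat a pose let the fingers close. It gives the time, the measured TCP pose, the force, the opening and the grip force at its end, in the units of the state.
- get_obs(): the state, without advancing time (a new reading comes with each control period).
- camera(name): name is "scene" or "side" or "wrist"; returns a dict with "color" (400x640x3 uint8, red, green, blue), "range_z" (400x640 float32, m along the optical axis (not along the pixel's ray), 0 where there is no reading), "fx", "fy", "cx", "cy" (pixels), "k1" (the pictures are not rectified: a ray, as slopes to the right and down, at radius r is drawn at 1 + k1 r^2 times it, then the intrinsics apply), "R" (3x3) and "t" (3): a world point X has camera coordinates R X + t; the wrist camera has in their place "tool_from_camera" (4x4, takes a point from camera to tool coordinates, whose origin is the TCP and whose axes are the flange's). Camera axes: x right, y down, z forward; pixel columns grow to the right and rows downward; lengths in m; the calibration is good to about 2 mm. A picture is of the moment at which its call begins: read the wrist's pose just before it.
- hand_in(): hands the job in; it is judged then, once.
The state is a dict: "clock": time; "joint_pos": joint angles; "joint_velocities": joint speeds; "tau": joint torques, N m; "position": TCP position; "ee_rot": TCP orientation; "ft_force": force on the tool from outside, world axes, zero at the start; "torque": the same for the moment, N m; "grip_width": opening from 0.0 (shut) to 1.0 (fully open); "grasp_force": force on a finger pad.
Only numpy, scipy, OpenCV 4.12 (cv2) and the standard library are available. Lean on these libraries where they do the work, as an engineer would, in place of code of your own. Each camera call takes 0.05 s, during which the arm holds its last target. There are 200 camera calls.

### The job

Pick up the small baking sheet by its black upright grip and slide it into the cooling stand on the hob, onto the free rail pair directly above the tray that is already in the stand. Push it gently home until the buffer plate behind it is pressed in all the way and will go no further, without forcing it or wedging the sheet in the rails, then let go. Do not shift the things standing around.

Things in the scene. Friction and masses are not known exactly. Their poses are not given: they have to be found in the camera images.
- sheet: bare aluminium baking sheet, loose, flat on the worktop, 0.14 to 0.23 kg: pan 130 mm deep (x), 150 mm wide (y), 4 mm thick, low rim 11 mm high set in so that flat side flanges 13 mm wide are left; the rear 16 mm are 142 mm wide. A 22 mm wide stem joins its front edge to a black upright grip. Origin: centre of the pan's underside; x points to its rear edge, z up
- sheet_rear (a point): middle of the sheet's rear edge at its underside, 65 mm behind the sheet's origin; axes as the sheet's
- grip (a point): centre line of the sheet's black upright grip, 130 mm in front of the sheet's origin, 24 mm above the underside; the grip is a bar 52 mm long (along x), 12 mm thick (y), from 4 to 36 mm above the underside; pinch it from above across its thickness. In the rails it overhangs in front: bearing down on it levers the sheet hard against the rails. Axes as the sheet's
- stand: steel cooling stand, fixed on the hob: four posts, open front, 192 mm wide, 310 mm high, with four rail pairs one above the other, 46 mm apart, clipped to the posts at a height that varies by up to 40 mm. Origin: on the hob under the middle of the mouth; x points into the stand, z up
- rails_1 (a point): lowest rail pair, free: two facing C-shaped aluminium rails 160 mm long, 160 mm apart inside, 12 mm free height between ledge and lip; in front of the mouth they flare out for 16 mm. Point: at the mouth (start of the straight part), midway between the rails, at the height of the ledges' top; x points into the stand along the rails, y left, z up
- rails_2 (a point): second rail pair from below, the one with the tray in it; point and axes as for rails_1
- rails_3 (a point): third rail pair from below, directly above the fitted tray, free; point and axes as for rails_1
- rails_4 (a point): top rail pair, free; point and axes as for rails_1
- fitted_tray (a point): shallow aluminium tray without a handle already in the stand, 116 mm deep, 150 mm wide, fixed in place. Point: centre of its underside, on the ledges of its pair
- buffer (a joint): steel buffer plate (60 x 14 mm) behind the third rail pair, met by the sheet's rear: 0 = out, 0.010 m = all the way in, on its solid stop. It slides at 2 to 3 N, has no spring and stays where left. Where the stop lies is not reported: the sheet is home with its rear edge 115 to 145 mm behind the mouth; feel for it: resistance rises sharply, 8 to 12 N is plenty
- spice_jar: spice jar with a red lid, 45 mm wide, 106 mm high, on the hob to the right of the stand; leave alone. Origin: centre of its underside
- glass: clear drinking glass, 81 mm wide, 91 mm high, far left; leave alone. Origin: centre of its underside
- tin: food tin, 75 mm wide, 58 mm high, far left; leave alone. Origin: centre of its underside
- garlic: garlic bulb, 56 mm, on the worktop to the right; leave alone. Origin: centre of its underside
- mug: small white mug, 63 x 87 mm, 52 mm high, on the worktop to the right; leave alone. Origin: centre of its underside

How it is judged:
On the way:
1. the rear edge of the sheet has entered the rail pair directly above the fitted tray (x of sheet_rear in the frame of rails_3 between 0.02 and 0.1 m and z of sheet_rear in the frame of rails_3 between -0.004 and 0.012 m and y of sheet_rear in the frame of rails_3 between -0.008 and 0.008 m), for 0.1 s.
At the end, for the whole second after the job is handed in: The sheet lies at rest, level within 4 degrees, on both rails of the pair above the fitted tray (rear edge -4 to +6 mm from ledge height, within 8 mm of the middle, at least 111 mm behind the mouth) and the buffer is pressed in more than 8.5 of its 10 mm (value of joint buffer above 0.0085 m and x of sheet_rear in the frame of rails_3 above 0.111 m and z of sheet_rear in the frame of rails_3 between -0.004 and 0.006 m and y of sheet_rear in the frame of rails_3 between -0.008 and 0.008 m and angle between sheet's own z axis and vertical below 0.07 rad and linear speed of sheet below 0.02 m/s); the robot touches nothing.
It fails at once if the sheet is forced against or wedged in the stand with more than 30 N (all contacts added up) (contact force between sheet and stand above 30 N).
It fails at once if the robot itself bears on the stand with more than 30 N (contact force between any of the arm, the fingers and stand above 30 N).
It fails at once if a bystander (spice jar, glass, tin, garlic, mug) is moved more than 30 mm (distance of any of spice_jar, glass, tin, garlic, mug from where it was at the start of the episode above 0.03 m).
It also fails if it takes over 67 s, if anything falls off the work surface, if the arm or the gripper's body presses on something with over 40 N, if the wrist force passes 120 N, or if a joint passes its speed limit or range.

## Working session

There is one attempt and no reset: what is moved stays moved. The work goes in short steps, Python scripts to look and compute and a tool call to move; the robot and the scene stay as the last step left them, time stands still between calls to the robot, and variables do not carry over. Pictures are saved under pics/ and viewed, at most 10 in all, crops included, and the job is handed in when it is done.

Besides the shell and the picture viewer there is one more tool, called as a command line: name --argument value ..., lists and objects as JSON in quotes. move_arm: Moves the arm, as the interface text tells. Its arguments: {"type":"object","properties":{"plan":{"type":"array","items":{"type":"object","properties":{"delta_pos":{"type":"array","items":{"type":"number"}},"turn":{"type":"array","items":{"type":"number"}},"fingers":{"type":"number"}}}},"force":{"type":"number"}},"required":["plan"]}

```bash
mkdir -p pics
cat > h.py <<'E'
import numpy as np, cv2
from workcell import get_obs, camera, hand_in, tip_reach
from scipy.spatial.transform import Rotation as Ro
def cloud(c):
    """world point per pixel from range_z (wrist: tool coords)"""
    v,u=np.mgrid[0:400,0:640].astype(float)
    x=(u-c['cx'])/c['fx'];y=(v-c['cy'])/c['fy']
    a,b=x.copy(),y.copy()
    for _ in range(8):
        s=1+c['k1']*(a*a+b*b);a=x/s;b=y/s
    P=np.stack([a,b,np.ones_like(a)],-1)
    z=c['range_z'][...,None]
    if 'R' in c: return (P*z-c['t'])@c['R'], P@c['R'], -c['R'].T@c['t']
    T=c['tool_from_camera']; o=get_obs(); R=Ro.from_quat(o['ee_rot']).as_matrix()
    W=(P*z)@T[:3,:3].T+T[:3,3]
    return W@R.T+o['position'], P@T[:3,:3].T@R.T, R@T[:3,3]+o['position']
E
python3 - <<'E'
from h import *
o=get_obs();print(o,tip_reach() if callable(tip_reach) else tip_reach)
for n in ("scene","side"):
    c=camera(n);np.save(n+'.npy',c,allow_pickle=True)
    cv2.imwrite(f'pics/{n}0.png',c['color'][...,::-1])
    print(n,c['fx'],c['k1'],-c['R'].T@c['t'],c['R'][2])
E
```

```text
{'clock': 0.0, 'joint_pos': array([-1.3115979 ,  0.33285764, -0.06470539,  1.46095531,  0.02154428,
        1.34989434, -0.08848057]), 'joint_velocities': array([ 0.00112593,  0.0006431 ,  0.00043729, -0.00032937,  0.00086322,
        0.00045658,  0.00046349]), 'tau': array([ 3.75628006e-04, -6.25458956e+01,  4.92602284e-02, -3.91598618e+01,
        1.62184919e-02,  1.00281290e-02,  5.22147479e-05]), 'position': array([0.17368486, 0.60000092, 0.24151812]), 'ee_rot': array([ 1.40416825e-01,  9.90092223e-01, -7.04908901e-04, -9.45653737e-05]), 'ft_force': array([-0.11741755, -0.05699178, -0.14616733]), 'torque': array([-0.03214266,  0.01131144, -0.0054138 ]), 'grasp_force': 0.0, 'grip_width': 0.9984714688020125} 0.011
scene 407.989592846164 -0.05462817517929457 [ 0.05556925 -0.82229714  1.20968447] [ 0.34202793  0.57655176 -0.7420276 ]
side 378.90532463763674 -0.022149087726682476 [ 0.43581686 -1.03939809  1.03440627] [ 0.09070456  0.74697039 -0.65864096]
```

View pics/scene0.png

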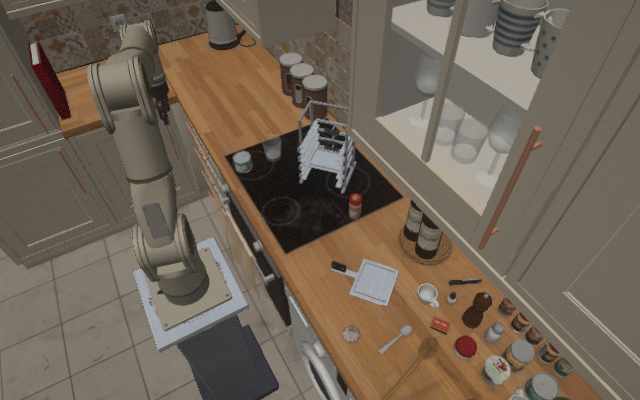

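View pics/side0.png

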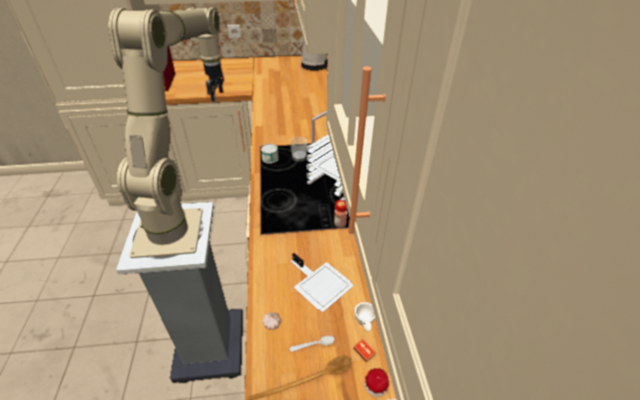

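Scene: stand near (325,155), sheet pan near (375,282), black grip near (343,268), jar at (355,205). Side: sheet at (323,287), grip at (298,260).

Run:
```python
from h import *
C={n:np.load(n+'.npy',allow_pickle=True).item() for n in("scene","side")}
c=C['scene'];W,D,cam=cloud(c)
for p in [(343,268),(375,282),(325,155),(355,205),(303,180),(340,188),(427,292),(350,335),(272,148),(242,160)]: print(p,W[p[1],p[0]].round(3))
def ray(D,cam,m,z):
    d=D[m]; return cam+d*((z-cam[2])/d[:,2])[:,None]
for n,(x0,x1,y0,y1) in {'scene':(325,405,250,312),'side':(285,360,245,315)}.items():
    W,D,cam=cloud(C[n]);col=C[n]['color'].astype(int);roi=np.zeros((400,640),bool);roi[y0:y1,x0:x1]=1
    sat=col.max(2)-col.min(2)
    m=roi&(col.min(2)>110)&(sat<35)
    k,l,s,_=cv2.connectedComponentsWithStats(m.astype(np.uint8));i=1+s[1:,4].argmax();m=l==i
    q=ray(D,cam,m,0.006)
    r=cv2.minAreaRect(q[:,:2].astype(np.float32)*1000);print(n,'pan',r,m.sum())
    b=roi&(col.max(2)<60)
    k,l,s,_=cv2.connectedComponentsWithStats(b.astype(np.uint8));i=1+s[1:,4].argmax();b=l==i
    q=ray(D,cam,b,0.024);print('grip',cv2.minAreaRect(q[:,:2].astype(np.float32)*1000),b.sum(),np.median(W[b],0))
im=C['scene']['color'][90:220,280:390,::-1];cv2.imwrite('pics/stand.png',cv2.resize(im,None,fx=4.5,fy=4.5,interpolation=cv2.INTER_CUBIC))
```

```text
(343, 268) [ 0.481 -0.213  0.021]
(375, 282) [ 0.553 -0.303 -0.002]
(325, 155) [0.672 0.231 0.1  ]
(355, 205) [ 0.633 -0.048  0.093]
(303, 180) [0.567 0.231 0.01 ]
(340, 188) [0.678 0.122 0.002]
(427, 292) [ 0.676 -0.424  0.004]
(350, 335) [ 0.37  -0.428  0.035]
(272, 148) [0.514 0.398 0.082]
(242, 160) [0.385 0.423 0.054]
scene pan ((521.5734252929688, -267.4468078613281), (150.14413452148438, 217.94847106933594), 37.18924331665039) 1620
grip ((470.2656555175781, -201.2133331298828), (23.537853240966797, 50.64143753051758), 37.787750244140625) 83 [ 0.47155753 -0.20008736  0.02129208]
side pan ((524.6364135742188, -273.7745361328125), (148.5377197265625, 215.94613647460938), 37.17051315307617) 1576
grip ((473.2949523925781, -205.3989715576172), (15.856842994689941, 57.584232330322266), 33.0625114440918) 56 [ 0.47481336 -0.20727506  0.02437516]
```

View pics/stand.png

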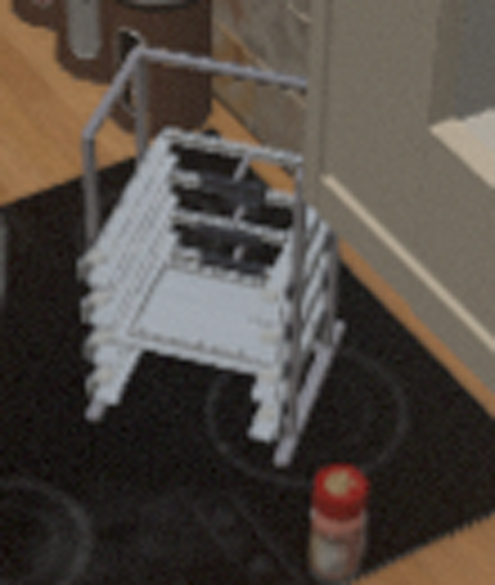

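Stand crop: four rail pairs, tray on the second, mouth facing the viewer (front rail ends at crop (95,265..380) left and (270,370..430) right), jar in front right at (340,500).

Run:
```python
from h import *
c=np.load('scene.npy',allow_pickle=True).item();W,D,cam=cloud(c);col=c['color'].astype(int)
roi=np.zeros((400,640),bool);roi[100:195,295:360]=1
ok=roi&(c['range_z']>0)&(W[...,1]<.42)&(W[...,0]<.85)
# tray: horizontal patch near seed
m=ok&(abs(W[...,2]-.1)<.012)&(col.min(2)>120)
k,l,s,_=cv2.connectedComponentsWithStats(m.astype(np.uint8));i=l[159,324];t=l==i
P=W[t];print('tray',t.sum(),P.mean(0),np.percentile(P[:,2],[5,25,50,75,95]));print(cv2.minAreaRect(P[:,:2].astype(np.float32)*1000))
q=P[:,:2]
# height histogram
Z=W[ok];print(np.histogram(Z[:,2],bins=np.arange(.02,.34,.01)))
for p in [(95,265),(95,305),(95,345),(95,385),(265,375),(262,415),(175,140),(320,235),(95,412),(283,455),(335,330)]:
    u,v=int(280+p[0]/4.5),int(90+p[1]/4.5);print(p,W[v,u].round(3))
w=camera('wrist');print(w['tool_from_camera'].round(3),w['fx'],w['cx'],w['cy'],w['k1'])
```

```text
tray 657 [0.64664752 0.21806501 0.10001285] [0.09375368 0.09732284 0.09943496 0.10235875 0.10819156]
((669.5565185546875, 230.48324584960938), (196.08856201171875, 150.42819213867188), 46.63872146606445)
(array([ 15,  10,  80,  54,  85,  15,  18, 450, 398,  82,  13,  83, 160,
       189,  21,   8, 167, 183, 206,  19,  21,  15,  20,  21,  17,  21,
        18,  20, 143,  51,   0]), array([0.02, 0.03, 0.04, 0.05, 0.06, 0.07, 0.08, 0.09, 0.1 , 0.11, 0.12,
       0.13, 0.14, 0.15, 0.16, 0.17, 0.18, 0.19, 0.2 , 0.21, 0.22, 0.23,
       0.24, 0.25, 0.26, 0.27, 0.28, 0.29, 0.3 , 0.31, 0.32, 0.33]))
(95, 265) [0.555 0.207 0.207]
(95, 305) [0.553 0.207 0.164]
(95, 345) [0.551 0.208 0.116]
(95, 385) [0.554 0.22  0.055]
(265, 375) [0.657 0.108 0.11 ]
(262, 415) [0.654 0.101 0.068]
(175, 140) [0.699 0.333 0.192]
(320, 235) [0.766 0.188 0.159]
(95, 412) [0.557 0.23  0.011]
(283, 455) [0.668 0.091 0.018]
(335, 330) [0.795 0.2   0.021]
[[-0.    -0.961 -0.276  0.071]
 [ 1.    -0.     0.001  0.001]
 [-0.001 -0.276  0.961 -0.131]
 [ 0.     0.     0.     1.   ]] 286.7625772001184 320.76274038963874 197.67367330762914 -0.037075420431729324
```

move_arm --plan '[{"delta_pos": [-0.02, -0.02, -0.05], "turn": [0, 0, -0.1]}, {"delta_pos": [-0.06, -0.06, -0.08], "turn": [0, 0, -0.2]}, {"delta_pos": [-0.1, -0.1, -0.11], "turn": [0, 0, -0.3]}, {"delta_pos": [-0.14, -0.145, -0.14], "turn": [0, 0, -0.4]}, {"delta_pos": [-0.18, -0.19, -0.158], "turn": [0, 0, -0.5]}, {"delta_pos": [-0.22, -0.235, -0.158], "turn": [0, 0, -0.6]}, {"delta_pos": [-0.26, -0.28, -0.158], "turn": [0, 0, -0.7]}, {"delta_pos": [-0.3, -0.325, -0.158], "turn": [0, 0, -0.8]}, {"delta_pos": [-0.34, -0.37, -0.158], "turn": [0, 0, -0.9]}, {"delta_pos": [-0.38, -0.415, -0.158], "turn": [0, 0, -1.0]}, {"delta_pos": [-0.42, -0.45, -0.158], "turn": [0, 0, -1.065]}, {"delta_pos": [-0.445, -0.475, -0.158], "turn": [0, 0, -1.065]}]'

```text
validation failed for argument at $.pl...
```

move_arm --plan '[{"delta_pos": [-0.02, -0.02, -0.05], "turn": [0, 0, -0.1], "fingers": 0}, {"delta_pos": [-0.06, -0.06, -0.08], "turn": [0, 0, -0.2], "fingers": 0}, {"delta_pos": [-0.1, -0.1, -0.11], "turn": [0, 0, -0.3], "fingers": 0}, {"delta_pos": [-0.14, -0.145, -0.14], "turn": [0, 0, -0.4], "fingers": 0}, {"delta_pos": [-0.18, -0.19, -0.158], "turn": [0, 0, -0.5], "fingers": 0}, {"delta_pos": [-0.22, -0.235, -0.158], "turn": [0, 0, -0.6], "fingers": 0}, {"delta_pos": [-0.26, -0.28, -0.158], "turn": [0, 0, -0.7], "fingers": 0}, {"delta_pos": [-0.3, -0.325, -0.158], "turn": [0, 0, -0.8], "fingers": 0}, {"delta_pos": [-0.34, -0.37, -0.158], "turn": [0, 0, -0.9], "fingers": 0}, {"delta_pos": [-0.38, -0.415, -0.158], "turn": [0, 0, -1.0], "fingers": 0}, {"delta_pos": [-0.42, -0.45, -0.158], "turn": [0, 0, -1.065], "fingers": 0}, {"delta_pos": [-0.445, -0.475, -0.158], "turn": [0, 0, -1.065], "fingers": 0}]'

```text
clock: 1.65
position: [0.4698, 0.0179, 0.4003]
ee_rot: [-0.381, 0.925, -0.0, 0.0]
ft_force: [0.1, 1.3, -0.6]
grip_width: 1.001
grasp_force: 0.0
```

Run:
```python
from h import *
o=get_obs();print(o['joint_pos'].round(2),o['position'],o['ee_rot'])
c=camera('wrist');np.save('w1.npy',{'c':c,'o':o},allow_pickle=True)
W,D,cam=cloud(c);np.save('w1W.npy',W);np.save('w1D.npy',D);np.save('w1cam.npy',cam);print(cam)
cv2.imwrite('pics/w1.png',c['color'][...,::-1])
```

```text
[-0.76 -0.1   0.58  1.59  0.05  1.63  2.18] [0.46977229 0.01785332 0.40028721] [-3.81120318e-01  9.24525438e-01 -1.86440619e-05  1.33677330e-04]
[ 0.42055959 -0.0333626   0.53142806]
```

View pics/w1.png

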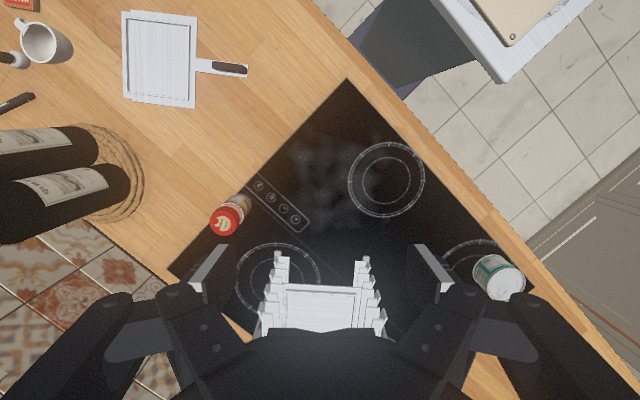

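Wrist view: sheet pan at (160,60), grip at (230,69), jar (228,215), stand mouth at (265–380, 255–330) with tray front edge near row 287.

Run:
```python
from h import *
d=np.load('w1.npy',allow_pickle=True).item();c=d['c'];W=np.load('w1W.npy');D=np.load('w1D.npy');cam=np.load('w1cam.npy')
col=c['color'].astype(int)
def ray(m,z): d=D[m];return cam+d*((z-cam[2])/d[:,2])[:,None]
roi=np.zeros((400,640),bool);roi[5:115,110:255]=1
sat=col.max(2)-col.min(2)
m=roi&(col.min(2)>120)&(sat<45)
k,l,s,_=cv2.connectedComponentsWithStats(m.astype(np.uint8));m=l==1+s[1:,4].argmax()
print('sheet',cv2.minAreaRect(ray(m,.004)[:,:2].astype(np.float32)*1000),m.sum(),np.median(W[m],0))
b=roi&(col.max(2)<70)
k,l,s,_=cv2.connectedComponentsWithStats(b.astype(np.uint8));b=l==1+s[1:,4].argmax()
q=ray(b,.036);print('grip',cv2.minAreaRect(q[:,:2].astype(np.float32)*1000),b.sum(),np.percentile(W[b][:,2],[10,50,90]))
im=c['color'][240:340,250:400,::-1];cv2.imwrite('pics/w1s.png',cv2.resize(im,None,fx=5,fy=5,interpolation=cv2.INTER_CUBIC))
# stand frame: yaw 45 guess, coords s along x, y left
for v in range(250,332,6): print(v,[tuple((W[v,u]*1000).astype(int)) for u in (264,270,276,282,320,358,364,370,376)])
```

```text
sheet ((521.9118041992188, -263.8405456542969), (149.09141540527344, 219.32289123535156), 36.713043212890625) 7137 [ 0.54335295 -0.29988106 -0.00191996]Traceback (most recent call last):
  File "<stdin>", line 11, in <module>
ValueError: attempt to get argmax of an empty sequence
```

Run:
```python
from h import *
d=np.load('w1.npy',allow_pickle=True).item();c=d['c'];W=np.load('w1W.npy');D=np.load('w1D.npy');cam=np.load('w1cam.npy')
col=c['color'].astype(int)
def ray(m,z): d=D[m];return cam+d*((z-cam[2])/d[:,2])[:,None]
roi=np.zeros((400,640),bool);roi[55:85,205:255]=1
print(col[69,210:250:4].tolist())
b=roi&(W[...,2]>.022)
print('hi',b.sum())
b=roi&(col.max(2)<110)
q=ray(b,.036);print('grip',cv2.minAreaRect(q[:,:2].astype(np.float32)*1000),b.sum(),np.percentile(W[b],[10,50,90],axis=0))
im=c['color'][240:340,250:400,::-1];cv2.imwrite('pics/w1s.png',cv2.resize(im,None,fx=5,fy=5,interpolation=cv2.INTER_CUBIC))
for v in range(250,332,6): print(v,*['%d,%d,%d'%tuple(W[v,u]*1000) for u in (264,270,276,282,320,358,364,370,376)])
```

```text
[[211, 212, 215], [173, 175, 177], [98, 84, 80], [90, 77, 72], [94, 77, 67], [92, 74, 67], [93, 79, 69], [96, 81, 70], [93, 74, 64], [77, 58, 43]]
hi 267
grip ((470.2318115234375, -192.58438110351562), (12.87923812866211, 55.716373443603516), 36.31361389160156) 283 [[ 0.45828291 -0.21211654  0.0187004 ]
 [ 0.47071214 -0.19486133  0.0292101 ]
 [ 0.48418845 -0.17891396  0.03065847]]
250 691,68,-1 681,76,0 668,83,9 664,93,0 609,149,0 555,204,0 547,213,0 538,222,-1 529,230,0
256 700,76,0 691,85,0 661,83,44 653,92,43 620,159,-2 565,215,-1 553,216,13 547,231,0 539,241,-1
262 710,85,0 702,95,0 664,89,56 661,99,47 630,169,-2 561,202,45 553,210,45 557,242,0 548,250,0
268 721,95,0 712,103,0 668,94,65 660,102,66 639,177,0 568,209,49 555,207,69 548,217,65 557,261,0
274 731,104,0 660,83,109 661,94,94 655,102,93 649,188,0 564,198,88 557,205,89 576,262,0 567,272,-1
280 742,113,1 668,90,110 659,96,114 663,109,95 659,198,0 571,204,92 564,212,92 555,217,96 576,282,0
286 753,123,0 687,103,93 653,95,139 647,103,136 623,163,98 578,212,95 565,209,113 558,216,113 586,292,0
292 662,83,158 665,95,142 660,102,140 654,109,139 628,168,105 585,217,100 563,202,139 557,209,137 550,215,139
298 775,143,0 662,96,160 656,102,160 686,132,100 640,180,98 593,227,99 571,209,140 557,204,159 554,217,149
304 687,102,145 654,94,183 649,101,182 696,141,99 649,189,98 602,236,98 578,217,140 564,211,159 559,220,156
310 665,93,188 661,100,185 654,106,186 677,130,142 658,197,99 610,245,100 585,225,141 561,203,184 556,210,183
316 658,92,208 653,99,206 661,112,187 687,139,140 667,206,98 619,255,99 593,233,141 567,209,185 561,215,185
322 670,101,202 664,107,201 669,119,187 696,148,139 676,215,99 608,236,140 594,230,157 574,215,187 559,208,206
328 676,107,203 474,-1,461 472,-1,462 471,0,461 686,224,99 456,16,460 454,17,461 453,18,461 568,218,202
```

View pics/w1s.png

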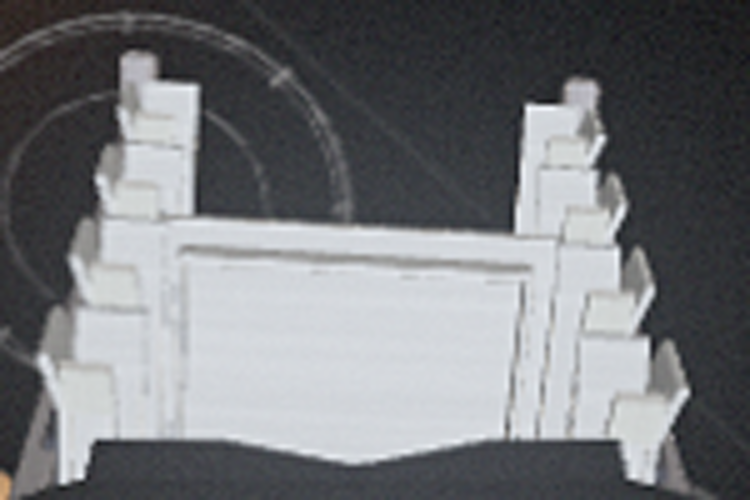

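Stand crop: ledges of the third pair (z≈0.140) at crop (100–165,215–260) left and (560–620,245–290) right, strips running down to row 440.

Run:
```python
from h import *
d=np.load('w1.npy',allow_pickle=True).item();c=d['c'];W=np.load('w1W.npy')
def level(z,lo,hi):
    m=np.zeros((400,640),bool);m[245:328,250:400]=1
    return m&(abs(W[...,2]-z)<.0045)
th=np.radians(45)
for z in (.046,.093,.1395,.186):
    m=level(z,0,0)
    print('--z',z)
    for nm,sl in (('L',np.s_[:,250:318]),('R',np.s_[:,322:400])):
        mm=np.zeros_like(m);mm[sl]=m[sl];P=W[mm]
        s=P[:,0]*np.cos(th)+P[:,1]*np.sin(th);y=-P[:,0]*np.sin(th)+P[:,1]*np.cos(th)
        out=[]
        for a in np.arange(s.min(),s.max(),.012):
            k=(s>=a)&(s<a+.012)
            if k.sum()>5: out.append('%d:%d..%d(%d)'%(a*1000,*np.percentile(y[k],[3,97])*1000,k.sum()))
        print(nm,len(P),'zmed %.4f'%np.median(P[:,2]),'smin',(np.percentile(s,[0,2])*1000).round(),*out)
print('worktop wrist',np.median(W[40:110,205:240][...,2]),W[20:30,205:240,2].mean(), 'hob',np.median(W[200:230,300:340,2]))
c=np.load('scene.npy',allow_pickle=True).item();V,_,_=cloud(c)
print('scene worktop',np.median(V[320:330,370:380,2]),'hob',np.median(V[200:220,280:300,2]))
P=V[135:185,295:360];
for z in (.093,.1395,.186):
    print('scene lvl',z,[np.median(P[...,2][abs(P[...,2]-z)<.006])])
```

```text
--z 0.046
L 125 zmed 0.0471 smin [526. 527.] 526:-408..-385(78) 538:-391..-385(22) 550:-415..-386(13) 562:-390..-388(6) 574:-391..-389(6)
R 150 zmed 0.0479 smin [538. 538.] 538:-259..-236(76) 550:-261..-253(31) 562:-262..-243(18) 574:-262..-245(19) 586:-262..-257(6)
--z 0.093
L 142 zmed 0.0934 smin [527. 527.] 526:-408..-385(90) 538:-392..-385(34) 550:-414..-336(17)
R 151 zmed 0.0933 smin [538. 538.] 537:-259..-235(99) 549:-312..-252(47)
--z 0.1395
L 264 zmed 0.1406 smin [527. 527.] 526:-407..-385(110) 538:-401..-385(50) 550:-415..-387(28) 562:-389..-386(16) 574:-391..-386(25) 586:-392..-387(24) 598:-392..-389(11)
R 315 zmed 0.1407 smin [538. 539.] 537:-260..-235(121) 549:-260..-240(54) 561:-261..-253(39) 573:-262..-254(37) 585:-263..-255(36) 597:-264..-255(28)
--z 0.186
L 283 zmed 0.1860 smin [525. 526.] 525:-408..-383(126) 537:-402..-384(74) 549:-416..-385(63) 561:-393..-385(20)
R 255 zmed 0.1854 smin [536. 538.] 536:-259..-234(143) 548:-260..-239(80) 560:-261..-252(32)
worktop wrist -0.005880940779816907 -0.006270185521520522 hob -0.00045128616932529897
scene worktop -0.0064032259400791415 hob -0.0012439730730547296
scene lvl 0.093 [np.float64(0.09676170077141416)]
scene lvl 0.1395 [np.float64(0.14049075691833549)]
scene lvl 0.186 [np.float64(0.18656846940570487)]
```

move_arm --plan '[{"delta_pos": [0.01, -0.01, 0.03], "turn": [0, 0, 0.17], "fingers": 0.3}, {"delta_pos": [0.03, -0.03, 0.06], "turn": [0, 0, 0.34], "fingers": 0.3}, {"delta_pos": [0.05, -0.05, 0.09], "turn": [0, 0, 0.51], "fingers": 0.3}, {"delta_pos": [0.065, -0.065, 0.12], "turn": [0, 0, 0.68], "fingers": 0.3}, {"delta_pos": [0.08, -0.08, 0.15], "turn": [0, 0, 0.85], "fingers": 0.3}, {"delta_pos": [0.095, -0.095, 0.175], "turn": [0, 0, 1.02], "fingers": 0.3}, {"delta_pos": [0.11, -0.11, 0.2], "turn": [0, 0, 1.19], "fingers": 0.3}, {"delta_pos": [0.125, -0.125, 0.22], "turn": [0, 0, 1.36], "fingers": 0.3}, {"delta_pos": [0.14, -0.14, 0.24], "turn": [0, 0, 1.53], "fingers": 0.3}, {"delta_pos": [0.1496, -0.1487, 0.26], "turn": [0, 0, 1.707], "fingers": 0.3}, {"delta_pos": [0.1496, -0.1487, 0.27], "turn": [0, 0, 1.707], "fingers": 0.3}, {"delta_pos": [0.1496, -0.1487, 0.27], "turn": [0, 0, 1.707], "fingers": 0.3}]'

```text
clock: 3.2
position: [0.4678, -0.1897, 0.1299]
ee_rot: [0.444, 0.896, -0.0, -0.001]
ft_force: [0.8, -0.6, 0.5]
grip_width: 0.7
grasp_force: 0.0
```

Run:
```python
from h import *
o=get_obs();print(o['joint_pos'].round(2),o['position'],o['ee_rot'].round(4))
c=camera('wrist');W,D,cam=cloud(c);col=c['color'].astype(int)
cv2.imwrite('pics/w2.png',c['color'][...,::-1])
# grip top points by height & location, in tool frame
R=Ro.from_quat(o['ee_rot']).as_matrix()
m=(abs(W[...,2]-.03)<.005)&(np.hypot(W[...,0]-.471,W[...,1]+.197)<.04)
q=W[m];print(m.sum(),'grip',cv2.minAreaRect(q[:,:2].astype(np.float32)*1000),np.median(q[:,2]))
t=(q-o['position'])@R;print('tool x',np.percentile(t[:,0],[1,99]),'y',np.percentile(t[:,1],[1,99]))
m2=(abs(W[...,2]+.003)<.004)&(col.max(2)-col.min(2)<45)&(col.min(2)>110)&(np.hypot(W[...,0]-.55,W[...,1]+.3)<.12)
q=W[m2];print('pan',cv2.minAreaRect(q[:,:2].astype(np.float32)*1000),m2.sum())
```

```text
[-0.45  0.21  0.83  1.95 -0.18  1.06  1.11] [ 0.46784051 -0.18972197  0.1298799 ] [ 4.437e-01  8.962e-01 -1.000e-04 -7.000e-04]
781 grip ((471.91558837890625, -194.57859802246094), (11.945106506347656, 51.64265823364258), 37.64530563354492) 0.029860501908038878
tool x [-0.03114132  0.01901847] y [-0.00558913  0.00627009]
pan ((524.181640625, -262.5738525390625), (148.771728515625, 148.306396484375), 37.41673278808594) 8274
```

View pics/w2.png

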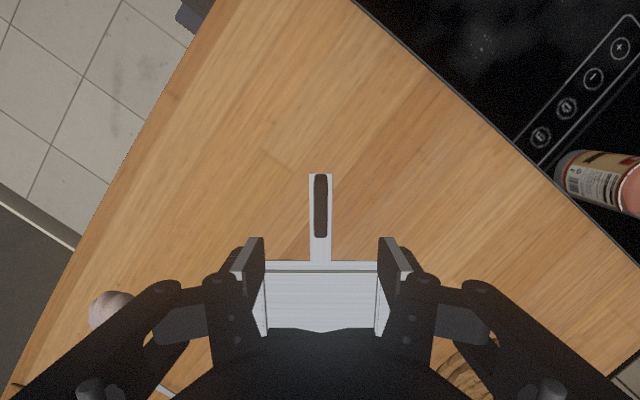

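View: the grip (320,205) is centred between the fingers and aligned with the tool.

move_arm --plan '[{"delta_pos": [0, 0, 0.03], "turn": [0, 0, 0], "fingers": 0.3}, {"delta_pos": [0, 0, 0.06], "turn": [0, 0, 0], "fingers": 0.3}, {"delta_pos": [0, 0, 0.09], "turn": [0, 0, 0], "fingers": 0.3}, {"delta_pos": [0, 0, 0.105], "turn": [0, 0, 0], "fingers": 0.3}, {"delta_pos": [0, 0, 0.115], "turn": [0, 0, 0], "fingers": 0.3}, {"delta_pos": [0, 0, 0.115], "turn": [0, 0, 0], "fingers": 0.6}, {"delta_pos": [0, 0, 0.115], "turn": [0, 0, 0], "fingers": 0.8}, {"delta_pos": [0, 0, 0.115], "turn": [0, 0, 0], "fingers": 1}, {"delta_pos": [0, 0, 0.115], "turn": [0, 0, 0], "fingers": 1}, {"delta_pos": [0, 0, 0.115], "turn": [0, 0, 0], "fingers": 1}, {"delta_pos": [0, 0, 0.115], "turn": [0, 0, 0], "fingers": 1}]' --force 100

```text
clock: 4.62
position: [0.4686, -0.1906, 0.0163]
ee_rot: [0.446, 0.895, 0.001, 0.001]
ft_force: [-1.8, 1.3, 7.7]
grip_width: 0.116
grasp_force: 98.1
```

move_arm --plan '[{"delta_pos": [0, 0, -0.02], "turn": [0, 0, 0], "fingers": 1}, {"delta_pos": [0, 0, -0.06], "turn": [0, 0, 0], "fingers": 1}, {"delta_pos": [0, 0, -0.11], "turn": [0, 0, 0], "fingers": 1}, {"delta_pos": [0, 0, -0.16], "turn": [0, 0, 0], "fingers": 1}, {"delta_pos": [0, 0, -0.195], "turn": [0, 0, 0], "fingers": 1}, {"delta_pos": [0, 0, -0.205], "turn": [0, 0, 0], "fingers": 1}, {"delta_pos": [0, 0, -0.205], "turn": [0, 0, 0], "fingers": 1}, {"delta_pos": [0, 0, -0.205], "turn": [0, 0, 0], "fingers": 1}]'

```text
clock: 5.62
position: [0.4673, -0.1903, 0.2188]
ee_rot: [0.446, 0.895, -0.0, -0.001]
ft_force: [0.2, -0.4, -2.4]
grip_width: 0.116
grasp_force: 97.8
```

move_arm --plan '[{"delta_pos": [0.02, 0.01, 0], "turn": [0, 0, -0.1], "fingers": 1}, {"delta_pos": [0.035, 0.016, 0], "turn": [0, 0, -0.25], "fingers": 1}, {"delta_pos": [0.052, 0.024, 0], "turn": [0, 0, -0.4], "fingers": 1}, {"delta_pos": [0.07, 0.032, 0], "turn": [0, 0, -0.55], "fingers": 1}, {"delta_pos": [0.087, 0.04, 0], "turn": [0, 0, -0.7], "fingers": 1}, {"delta_pos": [0.105, 0.048, 0], "turn": [0, 0, -0.85], "fingers": 1}, {"delta_pos": [0.122, 0.056, 0], "turn": [0, 0, -1.0], "fingers": 1}, {"delta_pos": [0.14, 0.064, 0], "turn": [0, 0, -1.15], "fingers": 1}, {"delta_pos": [0.157, 0.072, 0], "turn": [0, 0, -1.3], "fingers": 1}, {"delta_pos": [0.168, 0.077, 0], "turn": [0, 0, -1.45], "fingers": 1}, {"delta_pos": [0.173, 0.079, 0], "turn": [0, 0, -1.56], "fingers": 1}, {"delta_pos": [0.173, 0.079, 0], "turn": [0, 0, -1.639], "fingers": 1}]'

```text
clock: 7.12
position: [0.426, -0.0046, 0.2189]
ee_rot: [-0.352, 0.936, -0.0, -0.001]
ft_force: [-0.8, 0.2, -2.0]
grip_width: 0.116
grasp_force: 97.8
```

move_arm --plan '[{"delta_pos": [0, 0, 0.01], "turn": [0, 0, 0], "fingers": 1}, {"delta_pos": [0, 0, 0.025], "turn": [0, 0, 0], "fingers": 1}, {"delta_pos": [0, 0, 0.04], "turn": [0, 0, 0], "fingers": 1}, {"delta_pos": [0, 0, 0.05], "turn": [0, 0, 0], "fingers": 1}, {"delta_pos": [0, 0, 0.05], "turn": [0, 0, 0], "fingers": 1}, {"delta_pos": [0, 0, 0.05], "turn": [0, 0, 0], "fingers": 1}]'

```text
clock: 7.88
position: [0.4271, -0.0049, 0.1706]
ee_rot: [-0.35, 0.937, -0.0, 0.0]
ft_force: [0.3, 0.4, -1.8]
grip_width: 0.118
grasp_force: 97.8
```

Run:
```python
from h import *
o=get_obs();print(o['clock'],o['joint_pos'].round(2),o['position'],o['ee_rot'].round(4),o['ft_force'].round(2))
c=camera('wrist');W,D,cam=cloud(c);np.save('w3W.npy',W);np.save('w3.npy',c,allow_pickle=True)
cv2.imwrite('pics/w3.png',c['color'][...,::-1])
c2=camera('scene');np.save('s3.npy',c2,allow_pickle=True);V,_,_=cloud(c2)
th=np.radians(41);d=np.array([np.cos(th),np.sin(th)]);M=np.array([.615,.160])
for nm,X in (('wrist',W),('scene',V)):
    s=(X[...,:2]-M)@d;y=(X[...,:2]-M)@[-d[1],d[0]]
    m=(abs(X[...,2]-.15)<.02)&(s>-.26)&(s<-.02)&(abs(y)<.1)
    print(nm,m.sum())
    for a in np.arange(-.2,-.02,.015):
        k=m&(s>=a)&(s<a+.015)
        if k.sum()>8: print(round(a,3),k.sum(),'y',(np.percentile(y[k],[2,98])*1000).round(1),'z',(np.percentile(X[...,2][k],[5,50,95])*1000).round(1),'smax',(s[k].max()*1000).round(1))
```

```text
7.875 [-0.82 -0.11  0.7   2.08  0.08  1.15  2.13] [ 0.42706477 -0.00489743  0.17059434] [-3.499e-01  9.368e-01 -0.000e+00  3.000e-04] [ 0.27  0.35 -1.8 ]
wrist 489
-0.2 262 y [-10.6  10.2] z [151.1 152.  152.8] smax -187.4
scene 629
-0.185 41 y [-74.    2.6] z [147.4 151.2 157.7] smax -170.2
-0.17 41 y [-74.7 -27.1] z [148.8 152.5 158.1] smax -155.1
-0.155 58 y [-74.8  -5.2] z [147.3 151.7 155.1] smax -140.1
-0.14 67 y [-72.9   6.8] z [147.2 151.1 156.6] smax -125.3
-0.125 81 y [-74.7  10.2] z [146.9 151.6 155.1] smax -110.1
-0.11 75 y [-75.7  16. ] z [148.1 151.4 156.1] smax -95.0
-0.095 85 y [-72.3  23.5] z [147.6 151.1 155.5] smax -80.2
-0.08 80 y [-74.4  27.6] z [147.7 151.2 155. ] smax -65.4
-0.065 79 y [-69.3  28. ] z [147.  152.8 159.6] smax -50.2
```

View pics/w3.png

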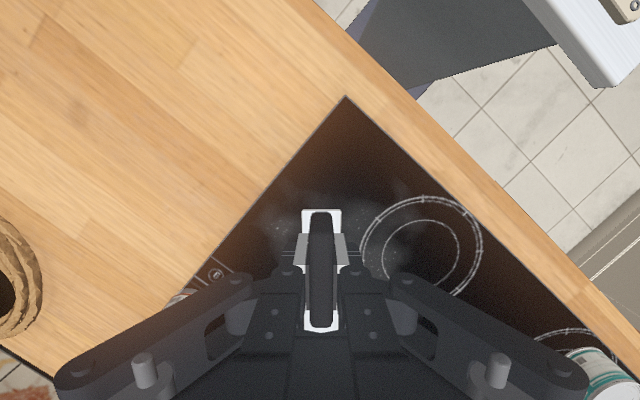

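Wrist view: grip held straight between pads at (322,265), stem symmetric; sheet itself hidden by the gripper.

Run:
```python
from h import *
c=np.load('scene.npy',allow_pickle=True).item();X,_,_=cloud(c)
th=np.radians(41);d=np.array([np.cos(th),np.sin(th)]);M=np.array([.615,.160])
s=(X[...,:2]-M)@d;y=(X[...,:2]-M)@[-d[1],d[0]]
for z in (.0935,.1400,.186):
  for a in np.arange(-.02,.15,.02):
    k=(abs(X[...,2]-z)<.007)&(s>=a)&(s<a+.02)&(abs(y)<.1)
    L=k&(y>.03);R=k&(y<-.03)
    f=lambda q:(q.sum(),(np.percentile(y[q],[3,97])*1000).round(0)) if q.sum()>4 else None
    print(z,round(a,3),'L',f(L),'R',f(R))
W=np.load('w1W.npy');s=(W[...,:2]-M)@d;y=(W[...,:2]-M)@[-d[1],d[0]]
for a in np.arange(-.02,.08,.01):
    k=(abs(W[...,2]-.14)<.005)&(s>=a)&(s<a+.01)&(abs(y)<.1)
    L=k&(y>.03);R=k&(y<-.03)
    print('wrist',round(a,3),'L',f(L),'R',f(R))
```

```text
0.0935 -0.02 L (np.int64(24), array([67., 89.])) R (np.int64(21), array([-82., -61.]))
0.0935 0.0 L (np.int64(31), array([31., 78.])) R (np.int64(27), array([-86., -32.]))
0.0935 0.02 L (np.int64(20), array([32., 74.])) R (np.int64(7), array([-80., -32.]))
0.0935 0.04 L (np.int64(30), array([30., 76.])) R (np.int64(9), array([-44., -30.]))
0.0935 0.06 L (np.int64(29), array([32., 70.])) R (np.int64(10), array([-70., -30.]))
0.0935 0.08 L (np.int64(25), array([32., 75.])) R None
0.0935 0.1 L (np.int64(18), array([31., 74.])) R None
0.0935 0.12 L (np.int64(14), array([33., 76.])) R (np.int64(6), array([-87., -79.]))
0.0935 0.14 L (np.int64(6), array([67., 78.])) R None
0.14 -0.02 L (np.int64(26), array([65., 90.])) R (np.int64(21), array([-85., -60.]))
0.14 0.0 L (np.int64(14), array([65., 91.])) R (np.int64(10), array([-88., -60.]))
0.14 0.02 L (np.int64(12), array([66., 75.])) R None
0.14 0.04 L (np.int64(10), array([67., 77.])) R None
0.14 0.06 L (np.int64(10), array([65., 78.])) R None
0.14 0.08 L (np.int64(11), array([65., 77.])) R None
0.14 0.1 L (np.int64(11), array([34., 77.]))
[... 749 characters left out ...]
rray([62., 88.])) R (np.int64(60), array([-88., -64.]))
wrist -0.01 L (np.int64(92), array([61., 83.])) R (np.int64(79), array([-84., -64.]))
wrist 0.0 L (np.int64(36), array([61., 70.])) R (np.int64(27), array([-71., -64.]))
wrist 0.01 L (np.int64(30), array([61., 72.])) R (np.int64(22), array([-93., -65.]))
wrist 0.02 L (np.int64(31), array([61., 69.])) R (np.int64(14), array([-66., -63.]))
wrist 0.03 L (np.int64(30), array([61., 70.])) R (np.int64(21), array([-68., -63.]))
wrist 0.04 L (np.int64(29), array([61., 70.])) R (np.int64(19), array([-67., -63.]))
wrist 0.05 L (np.int64(15), array([61., 69.])) R (np.int64(18), array([-67., -63.]))
wrist 0.06 L None R None
wrist 0.07 L None R None
```

move_arm --plan '[{"delta_pos": [-0.006, 0.001, 0.003], "turn": [0, 0, 0], "fingers": 1}, {"delta_pos": [-0.015, 0.001, 0.0045], "turn": [0, 0, 0], "fingers": 1}, {"delta_pos": [-0.024, 0.001, 0.0045], "turn": [0, 0, 0], "fingers": 1}, {"delta_pos": [-0.03, 0.001, 0.0045], "turn": [0, 0, 0], "fingers": 1}, {"delta_pos": [-0.036, 0.001, 0.0045], "turn": [0, 0, 0], "fingers": 1}, {"delta_pos": [-0.042, 0.001, 0.0045], "turn": [0, 0, 0], "fingers": 1}, {"delta_pos": [-0.048, 0.001, 0.0045], "turn": [0, 0, 0], "fingers": 1}, {"delta_pos": [-0.054, 0.001, 0.0045], "turn": [0, 0, 0], "fingers": 1}, {"delta_pos": [-0.054, 0.001, 0.0045], "turn": [0, 0, 0], "fingers": 1}, {"delta_pos": [-0.054, 0.001, 0.0045], "turn": [0, 0, 0], "fingers": 1}]'

```text
clock: 9.22
position: [0.4668, 0.0311, 0.1657]
ee_rot: [-0.35, 0.937, 0.0, -0.0]
ft_force: [0.5, 0.4, -0.9]
grip_width: 0.116
grasp_force: 97.8
```

move_arm --plan '[{"delta_pos": [-0.004, 0, 0], "turn": [0, 0, 0], "fingers": 1}, {"delta_pos": [-0.008, 0, 0], "turn": [0, 0, 0], "fingers": 1}, {"delta_pos": [-0.012, 0, 0], "turn": [0, 0, 0], "fingers": 1}, {"delta_pos": [-0.016, 0, 0], "turn": [0, 0, 0], "fingers": 1}, {"delta_pos": [-0.02, 0, 0], "turn": [0, 0, 0], "fingers": 1}, {"delta_pos": [-0.025, 0, 0], "turn": [0, 0, 0], "fingers": 1}, {"delta_pos": [-0.03, 0, 0], "turn": [0, 0, 0], "fingers": 1}, {"delta_pos": [-0.03, 0, 0], "turn": [0, 0, 0], "fingers": 1}, {"delta_pos": [-0.03, 0, 0], "turn": [0, 0, 0], "fingers": 1}]'

```text
clock: 10.35
position: [0.4895, 0.0508, 0.1657]
ee_rot: [-0.35, 0.937, -0.0, -0.0]
ft_force: [0.3, -0.4, -2.6]
grip_width: 0.12
grasp_force: 97.8
```

Run:
```python
from h import *
o=get_obs();print(o['position'],o['ft_force'].round(2),o['torque'].round(2))
c=camera('scene');cv2.imwrite('pics/s4.png',cv2.resize(c['color'][120:230,270:380,::-1],None,fx=5.4,fy=5.4,interpolation=cv2.INTER_CUBIC))
X,_,_=cloud(c)
th=np.radians(41);d=np.array([np.cos(th),np.sin(th)]);M=np.array([.615,.160])
s=(X[...,:2]-M)@d;y=(X[...,:2]-M)@[-d[1],d[0]]
for a in np.arange(-.09,.06,.02):
    k=(abs(X[...,2]-.149)<.009)&(s>=a)&(s<a+.02)&(abs(y)<.1)
    k2=k&(abs(y)<.055)
    if k.sum()>5: print(round(a,3),k.sum(),(np.percentile(y[k],[2,98])*1000).round(),(np.percentile(X[...,2][k2],[10,50,90])*1000).round(1) if k2.sum() else '')
```

```text
[0.48947898 0.05080638 0.16572103] [ 0.28 -0.43 -2.56] [-0.16  0.16  0.03]
-0.09 51 [-73.   0.] [144.  147.2 151. ]
-0.07 58 [-74.  -8.] [144.3 146.7 150.2]
-0.05 79 [-73.   4.] [142.1 145.3 149.2]
-0.03 96 [-85.  14.] [142.7 145.5 148.3]
-0.01 103 [-81.  20.] [143.  145.9 148.8]
0.01 105 [-90.  29.] [144.  147.  150.9]
0.03 9 [-74.  28.] [143.9 145.4 147.7]
```

View pics/s4.png

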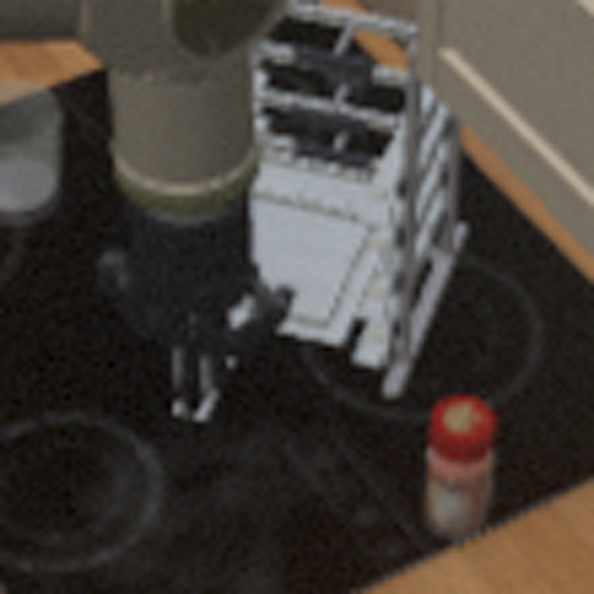

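Scene crop: the sheet's rear is inside the stand (rear edge ~ (330,195)) between the rails, no contact sign in the forces.

move_arm --plan '[{"delta_pos": [-0.005, 0, 0], "turn": [0, 0, 0], "fingers": 1}, {"delta_pos": [-0.01, 0, 0], "turn": [0, 0, 0], "fingers": 1}, {"delta_pos": [-0.015, 0, 0], "turn": [0, 0, 0], "fingers": 1}, {"delta_pos": [-0.02, 0, 0], "turn": [0, 0, 0], "fingers": 1}, {"delta_pos": [-0.025, 0, 0], "turn": [0, 0, 0], "fingers": 1}, {"delta_pos": [-0.03, 0, 0.0005], "turn": [0, 0, 0], "fingers": 1}, {"delta_pos": [-0.035, 0, 0.001], "turn": [0, 0, 0], "fingers": 1}, {"delta_pos": [-0.04, 0, 0.0015], "turn": [0, 0, 0], "fingers": 1}, {"delta_pos": [-0.045, 0, 0.002], "turn": [0, 0, 0], "fingers": 1}, {"delta_pos": [-0.05, 0, 0.002], "turn": [0, 0, 0], "fingers": 1}, {"delta_pos": [-0.05, 0, 0.002], "turn": [0, 0, 0], "fingers": 1}, {"delta_pos": [-0.05, 0, 0.002], "turn": [0, 0, 0], "fingers": 1}]'

```text
clock: 11.9
position: [0.5277, 0.084, 0.164]
ee_rot: [-0.35, 0.937, 0.0, 0.001]
ft_force: [1.0, 0.3, 0.9]
grip_width: 0.119
grasp_force: 98.2
```

move_arm --plan '[{"delta_pos": [-0.003, 0, 0], "turn": [0, 0, 0], "fingers": 1}, {"delta_pos": [-0.006, 0, 0], "turn": [0, 0, 0], "fingers": 1}, {"delta_pos": [-0.009, 0, 0], "turn": [0, 0, 0], "fingers": 1}, {"delta_pos": [-0.012, 0, 0], "turn": [0, 0, 0], "fingers": 1}, {"delta_pos": [-0.015, 0, 0], "turn": [0, 0, 0], "fingers": 1}, {"delta_pos": [-0.018, 0, 0], "turn": [0, 0, 0], "fingers": 1}, {"delta_pos": [-0.02, 0, 0], "turn": [0, 0, 0], "fingers": 1}, {"delta_pos": [-0.022, 0, 0], "turn": [0, 0, 0], "fingers": 1}, {"delta_pos": [-0.022, 0, 0], "turn": [0, 0, 0], "fingers": 1}]'

```text
clock: 13.02
position: [0.5442, 0.0984, 0.1639]
ee_rot: [-0.35, 0.937, 0.0, 0.0]
ft_force: [-1.5, -0.6, 4.9]
grip_width: 0.117
grasp_force: 98.7
```

move_arm --plan '[{"delta_pos": [-0.001, 0, -0.001], "turn": [0, 0, 0], "fingers": 1}, {"delta_pos": [-0.003, 0, -0.001], "turn": [0, 0, 0], "fingers": 1}, {"delta_pos": [-0.005, 0, -0.001], "turn": [0, 0, 0], "fingers": 1}, {"delta_pos": [-0.006, 0, -0.001], "turn": [0, 0, 0], "fingers": 1}, {"delta_pos": [-0.006, 0, -0.001], "turn": [0, 0, 0], "fingers": 1}]'

```text
clock: 13.65
position: [0.5485, 0.1023, 0.1647]
ee_rot: [-0.35, 0.937, 0.0, 0.0]
ft_force: [-0.7, -0.5, -0.2]
grip_width: 0.121
grasp_force: 98.2
```

move_arm --plan '[{"delta_pos": [-0.001, 0, 0], "turn": [0, 0, 0], "fingers": 1}, {"delta_pos": [-0.002, 0, 0], "turn": [0, 0, 0], "fingers": 1}, {"delta_pos": [-0.003, 0, 0], "turn": [0, 0, 0], "fingers": 1}, {"delta_pos": [-0.004, 0, 0], "turn": [0, 0, 0], "fingers": 1}, {"delta_pos": [-0.004, 0, 0], "turn": [0, 0, 0], "fingers": 1}]'

```text
clock: 14.28
position: [0.5515, 0.1046, 0.1647]
ee_rot: [-0.35, 0.937, -0.0, -0.0]
ft_force: [-2.3, -2.8, 0.8]
grip_width: 0.115
grasp_force: 98.2
```

move_arm --plan '[{"delta_pos": [-0.001, 0, 0], "turn": [0, 0, 0], "fingers": 1}, {"delta_pos": [-0.002, 0, 0], "turn": [0, 0, 0], "fingers": 1}, {"delta_pos": [-0.003, 0, 0], "turn": [0, 0, 0], "fingers": 1}, {"delta_pos": [-0.003, 0, 0], "turn": [0, 0, 0], "fingers": 1}]'

```text
clock: 14.78
position: [0.5539, 0.1068, 0.1648]
ee_rot: [-0.35, 0.937, 0.0, 0.0]
ft_force: [-1.5, -1.9, -0.5]
grip_width: 0.117
grasp_force: 98.1
```

move_arm --plan '[{"delta_pos": [-0.001, 0, 0], "turn": [0, 0, 0], "fingers": 1}, {"delta_pos": [-0.002, 0, 0], "turn": [0, 0, 0], "fingers": 1}, {"delta_pos": [-0.002, 0, 0], "turn": [0, 0, 0], "fingers": 1}]'

```text
clock: 15.15
position: [0.5553, 0.1081, 0.1648]
ee_rot: [-0.35, 0.937, 0.0, 0.0]
ft_force: [-2.5, -1.9, -0.5]
grip_width: 0.117
grasp_force: 98.0
```

move_arm --plan '[{"delta_pos": [-0.001, 0, 0], "turn": [0, 0, 0], "fingers": 1}, {"delta_pos": [-0.002, 0, 0], "turn": [0, 0, 0], "fingers": 1}, {"delta_pos": [-0.002, 0, 0], "turn": [0, 0, 0], "fingers": 1}]'

```text
clock: 15.52
position: [0.5567, 0.1093, 0.1648]
ee_rot: [-0.35, 0.937, 0.0, -0.0]
ft_force: [-3.1, -3.6, -0.3]
grip_width: 0.12
grasp_force: 98.1
```

move_arm --plan '[{"delta_pos": [-0.001, 0, 0], "turn": [0, 0, 0], "fingers": 1}, {"delta_pos": [-0.0015, 0, 0], "turn": [0, 0, 0], "fingers": 1}, {"delta_pos": [-0.0015, 0, 0], "turn": [0, 0, 0], "fingers": 1}]'

```text
clock: 15.9
position: [0.5569, 0.1092, 0.1646]
ee_rot: [-0.35, 0.937, -0.0, -0.001]
ft_force: [-9.5, -6.7, 4.6]
grip_width: 0.117
grasp_force: 98.7
```

move_arm --plan '[{"delta_pos": [0.0005, 0, 0], "turn": [0, 0, 0], "fingers": 1}, {"delta_pos": [0.001, 0, 0.0003], "turn": [0, 0, 0], "fingers": 1}, {"delta_pos": [0.001, 0, 0.0003], "turn": [0, 0, 0], "fingers": 1}]'

```text
clock: 16.27
position: [0.5568, 0.1092, 0.1645]
ee_rot: [-0.35, 0.937, 0.0, -0.0]
ft_force: [-5.7, -3.9, 2.4]
grip_width: 0.121
grasp_force: 98.5
```

move_arm --plan '[{"delta_pos": [0.0005, 0, 0], "turn": [0, 0, 0], "fingers": 1}, {"delta_pos": [0.0007, 0, 0], "turn": [0, 0, 0], "fingers": 1}, {"delta_pos": [0.0007, 0, 0], "turn": [0, 0, 0], "fingers": 0.8}, {"delta_pos": [0.0007, 0, 0], "turn": [0, 0, 0], "fingers": 0.6}, {"delta_pos": [0.0007, 0, 0], "turn": [0, 0, 0], "fingers": 0.5}, {"delta_pos": [0.0007, 0, 0], "turn": [0, 0, 0], "fingers": 0.5}, {"delta_pos": [0.0007, 0, 0], "turn": [0, 0, 0], "fingers": 0.5}, {"delta_pos": [0.0007, 0, 0], "turn": [0, 0, 0], "fingers": 0.5}]' --force 20

```text
clock: 17.27
position: [0.5566, 0.1092, 0.1645]
ee_rot: [-0.35, 0.937, 0.0, 0.0]
ft_force: [-0.0, 0.4, -0.9]
grip_width: 0.499
grasp_force: 0.0
```

move_arm --plan '[{"delta_pos": [0, 0, -0.01], "turn": [0, 0, 0], "fingers": 0.5}, {"delta_pos": [0, 0, -0.03], "turn": [0, 0, 0], "fingers": 0.5}, {"delta_pos": [0.01, 0, -0.06], "turn": [0, 0, 0], "fingers": 0.5}, {"delta_pos": [0.04, 0, -0.1], "turn": [0, 0, 0], "fingers": 0.5}, {"delta_pos": [0.08, 0, -0.14], "turn": [0, 0, 0], "fingers": 0.5}, {"delta_pos": [0.1, 0, -0.18], "turn": [0, 0, 0], "fingers": 0.5}, {"delta_pos": [0.1, 0, -0.18], "turn": [0, 0, 0], "fingers": 0.5}, {"delta_pos": [0.1, 0, -0.18], "turn": [0, 0, 0], "fingers": 0.5}]'

```text
clock: 18.27
position: [0.4811, 0.0438, 0.3444]
ee_rot: [-0.35, 0.937, 0.0, 0.0]
ft_force: [-0.5, 0.4, -0.6]
grip_width: 0.499
grasp_force: 0.0
```

Run:
```python
from h import *
o=get_obs();print(o['clock'],o['position'],o['ft_force'].round(2),o['grip_width'])
th=np.radians(41);d=np.array([np.cos(th),np.sin(th)]);M=np.array([.615,.160])
for n in ('wrist','scene'):
    c=camera(n);X,_,_=cloud(c)
    if n=='wrist': cv2.imwrite('pics/w5.png',c['color'][...,::-1])
    s=(X[...,:2]-M)@d;y=(X[...,:2]-M)@[-d[1],d[0]]
    g=(abs(X[...,2]-.176)<.006)&(s<-.02)&(s>-.12)&(abs(y)<.03)
    if g.sum(): print(n,'grip',g.sum(),(np.percentile(s[g],[1,99])*1000).round(1),(np.percentile(y[g],[1,99])*1000).round(1),np.median(X[...,2][g]))
    for a in np.arange(-.02,.13,.02):
        k=(abs(X[...,2]-.145)<.01)&(s>=a)&(s<a+.02)&(abs(y)<.05)
        if k.sum()>8: print(n,round(a,2),k.sum(),'z L/R',np.median(X[...,2][k&(y>0.0)]).round(4),np.median(X[...,2][k&(y<0)]).round(4))
```

```text
18.275 [0.4810845  0.04380964 0.3443659 ] [-0.53  0.37 -0.63] 0.49914978240834007
wrist grip 412 [-96.7 -46.3] [-5.1  6.6] 0.17704227327257197
wrist -0.02 482 z L/R 0.1452 0.1454
wrist 0.0 899 z L/R 0.1457 0.1457
wrist 0.02 760 z L/R 0.1451 0.1451
wrist 0.04 21 z L/R 0.1455 0.1457
scene grip 40 [-99.1 -44.5] [-5.6  6.1] 0.1761280374675815
scene -0.02 59 z L/R 0.1459 0.1449
scene 0.0 88 z L/R 0.1472 0.1473
scene 0.02 87 z L/R 0.1458 0.1452
scene 0.04 86 z L/R 0.1453 0.1458
scene 0.06 75 z L/R 0.1455 0.1458
scene 0.08 69 z L/R 0.1452 0.1459
scene 0.1 78 z L/R 0.1462 0.1465
scene 0.12 45 z L/R 0.1497 0.1485
```

View pics/w5.png

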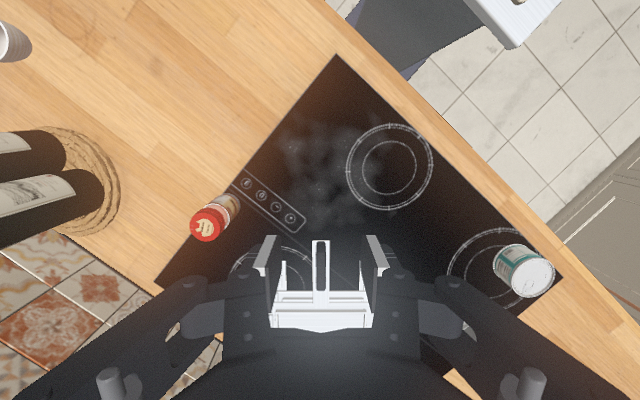

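The sheet is level on the third pair (grip at (320,265)), centred, with its rear edge about 123 mm behind the mouth. The bystanders in view (jar, tin, mug) look undisturbed.

```bash
python3 -c "
from workcell import hand_in
print(hand_in())"
```

```text
the job is handed in; nothing more can be done
None
```

I slid the sheet onto the rail pair above the tray, pushed it until it hit a hard stop at about 12 N, released it and handed the job in. It lay level and centred with its rear edge about 123 mm behind the mouth; the buffer has no readout, so I judged it fully in from the stop after about 11 mm of travel, and `hand_in()` reported no verdict.

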